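# Enable the bench laser with its key

## Robot

A 6-joint arm with a two-finger parallel gripper is mounted at the origin on the work surface. World frame = base frame: x ahead of the robot, y to its left, z up, the work surface at z = 0. Lengths are in m, angles in rad, forces in N, time in s.
With the tool pointing down it reaches from about 0.35 to 0.975 m from the base axis. Payload 4.9 kg.
Tool frame: the origin (TCP) lies on the centre line of the jaws, within the pads' length; the fingertips stand 22 mm ahead of it and the grasp point (between the pads) lies 3 mm ahead of it (manip.tcp_to_tips is the distance from the TCP to the fingertips, in m); z points along the fingers, x is the direction in which the jaws open and shut, and the axes are right-handed (so a half turn about z gives the same grasp; the last joint's range is limited). The gripper opens to 85 mm and grips with 20 to 120 N. Pads are 22 mm wide; open, the fingers measure 114 mm over their backs; the gripper's body (76 mm by 85 mm) begins 54 mm behind the grasp point. The pads swing forward as they close: fully open they stand 13 mm farther back than shut.
Start: joints at [-1.293, 0.053, 1.613, -0, 1.476, -0.119], TCP at [0.242, -0.576, 0.253] pointing down, gripper open.
Joint ranges: [-3.01, 3.01], [-1.01, 2.22], [0.06, 2.58], [-1.02, 4.17], [0.09, 2.62], [-3.14, 3.14]. Speed limits (rad/s): [2.57, 2.57, 3.14, 3.14, 3.14, 3.14].

## Interface

Orientations are given as a unit quaternion [w, x, y, z].
In Python, from plant import manip gives the robot as it stands.
- The arm moves only by the shell command python3 -m pendant 'ROWS'. ROWS is a JSON object of lists of equal length, an entry for each row: "linear": the shift along the tool's x, y, z in cm, a list of three; "rotation": the turn, a rotation vector about the tool's x, y, z in degrees, a list of three; "grip": the closure, from 0 (fully open) to 1 (shut). A call has exactly 10 rows; each row is the pose to reach, as a shift and turn from the pose commanded when the call began, along the tool's axes at that moment; what a row does not reach only later rows make up. A row lasts 1/12 s, in which the tool goes at most 41.7 mm and 7.16 degrees, less where a joint would pass 70% of its speed; a pose out of reach is approached as far as the arm can. A call with a gripper value outside its range is refused whole. The fingers move at their own pace and stop on an object; the grip force is fixed at half the most. Time passes only in rows, so rows that repeat a pose let the fingers close, or fill a call up. It gives the time, the measured TCP pose, the force and the opening at its end, in the units of the state.
- manip.state(): the state, without advancing time (a new reading comes with each control period).
- manip.grab_frame(name): name is "scene" or "top" or "wrist"; returns the picture (420x560x3 uint8, red, green, blue); there is no depth.
- manip.calibration(name): a dict with "fx", "fy", "cx", "cy" (pixels), "cam_to_world" (4x4, takes a point from camera to world coordinates). Camera axes: x right, y up, looking along -z (the intrinsics and any distortion apply to the point x, -y, -z); pixel columns grow to the right and rows downward; lengths in m; the calibration is good to about 2 mm. A picture is of the moment at which its call begins: read the wrist's pose just before it. calibration takes no time and is no camera call; for the wrist camera it gives the pose at the moment of the call.
- manip.job_done(): hands the job in, once; it reports no verdict.
The state is a dict: "time": time; "joint_pos": joint angles; "joint_vel": joint speeds; "joint_efforts": joint torques, N m; "tool_pos": TCP position; "tool_rot": TCP orientation; "contact_force": force on the tool from outside, world axes, zero at the start; "ft_torque": the same for the moment, N m; "gripper_width": opening from 0.0 (shut) to 1.0 (fully open).
Only numpy, scipy, OpenCV 4.12 (cv2) and the standard library are available. Lean on these libraries where they do the work, as an engineer would, in place of code of your own. Each camera call takes 0.05 s, during which the arm holds its last target. There are 200 camera calls.

## Task

Enable the laser: take the blue key out of the grey key rack, push it fully home into the round black key switch on top of the white laser console, then turn it clockwise until the switch is at its green on mark, and leave the key there. The yellow key stays in the rack.

Things in the scene. Friction and masses are not known exactly. Their poses are not given: they have to be found in the camera images.
- blue_key_bow (a point): Centre of the blue bow (handle): 36 mm wide along x, 12 thick along y (grip across this), 36 tall. The key stands blade down, z up, loose in a rack pocket. Below this point: bow to 18 mm, thin neck to 38, round flange (44 mm across) to 42, its underside resting on the rack, then blade 24 wide (x) by 6 (y), tip at 68; lift over 30 mm to free it. About 80 g. A half turn makes no difference.
- yellow_key_bow (a point): Centre of the yellow bow of the other key, otherwise the same; it stays where it is. The rack is a fixed grey block, 180 x 70 mm, 45 mm high, with two pockets 90 mm apart in a row along the keys' width; either key may be in either pocket.
- key_slot (a point): Centre of the slot's mouth, on the axis of the switch, level with its top; turns with it. A black turret, 72 mm across, 32 mm high, on a fixed white console (180 x 160, 50 mm high). x: along the slot, towards the white pointer; z up. Slot 30 x 11 mm, 28 deep (3 mm play round the blade), mouth flared to 40 x 21. Key fully home: flange on the turret's top, bow centre 42 mm above this point.
- key_switch (a joint): Angle of the switch in rad: 0 off (white pointer at the red mark), growing clockwise seen from above to a stop at 1.05 (60 degrees), pointer at the green mark: on. Starts between 0 and 0.15; light friction (0.05 N m), no spring, stays where left. For the play in the slot, the key turns up to 0.25 rad more than the switch.
There are look-alikes about, which are no part of the job. What is shaped like the part that bears blue_key_bow but turquoise is not meant.

How it is judged:
By the outcome, as a careful person would: the job done as asked, in the order asked, and still so for the second after the job is handed in, with the robot touching nothing.
It also fails if it takes over 40 s, if anything falls off the work surface, if the arm or the gripper's body presses on something with over 40 N, if the wrist force passes 120 N, or if a joint passes its speed limit or range.

## Working session

There is one attempt and no reset: what is moved stays moved. The work goes in short steps, Python scripts to look and compute and a shell command to move; the robot and the scene stay as the last step left them, time stands still between calls to the robot, and variables do not carry over. Pictures are saved under pics/ and viewed, about 8 in all and at most 12, crops included, and the job is handed in when it is done.

```bash
mkdir -p pics; ls
python3 - <<'E'
from plant import manip
import cv2,numpy as np
for n in("top","scene"):
    cv2.imwrite(f"pics/{n}0.png",manip.grab_frame(n)[:,:,::-1])
    c=manip.calibration(n);print({k:(np.round(v,3).tolist()) for k,v in c.items()})
s=manip.state();print({k:np.round(v,3).tolist() for k,v in s.items()}, manip.tcp_to_tips)
E
```

```text
pics
{'fx': 452.654, 'fy': 452.654, 'cx': 276.812, 'cy': 210.821, 'cam_to_world': [[0.001, 0.985, -0.172, 0.426], [-1.0, 0.002, 0.004, 0.014], [0.004, 0.172, 0.985, 0.797], [0.0, 0.0, 0.0, 1.0]]}
{'fx': 430.598, 'fy': 430.598, 'cx': 290.249, 'cy': 207.098, 'cam_to_world': [[-0.086, -0.76, 0.644, 1.079], [0.996, -0.079, 0.041, 0.06], [0.02, 0.645, 0.764, 0.721], [0.0, 0.0, 0.0, 1.0]]}
{'time': 0.1, 'joint_pos': [-1.293, 0.053, 1.614, -0.0, 1.476, -0.119], 'joint_vel': [0.0, -0.0, -0.003, 0.0, -0.001, -0.001], 'joint_efforts': [0.001, -39.49, -37.136, -0.0, 0.004, -0.0], 'tool_pos': [0.241, -0.576, 0.252], 'tool_rot': [-0.001, 0.833, -0.554, -0.001], 'contact_force': [1.397, 0.288, 0.169], 'ft_torque': [0.018, -0.033, -0.012], 'gripper_width': 0.998} 0.022
```

View pics/top0.png

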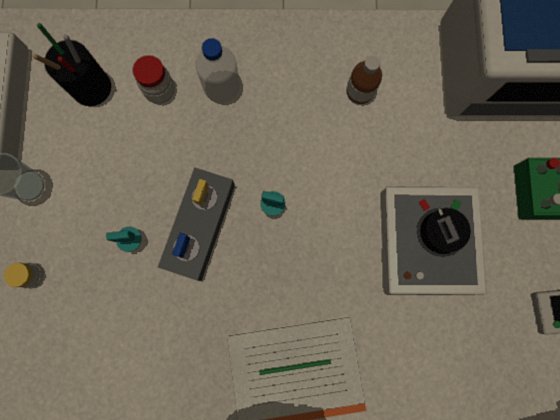

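View pics/scene0.png

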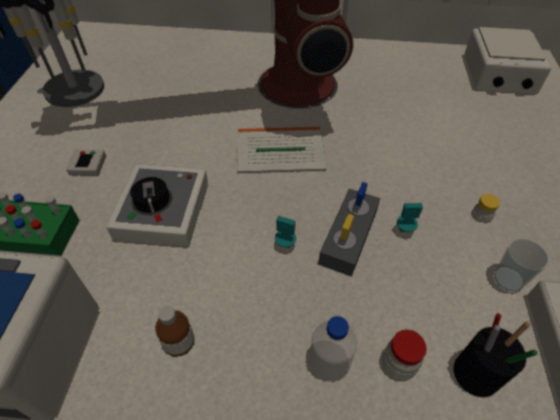

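Top view: blue key in the rack at (182,245). It could be confused with the turquoise keys at (272,204) and (127,238), the blue bottle cap at (212,48) and the printer's blue panel at (530,25). The yellow key is at (200,192). I choose (182,245), since it is blue and in the rack. The switch is at (446,231).

```bash
cat > h.py <<'E'
from plant import manip
import cv2,numpy as np
def ray(c,p):
    T=np.array(c["cam_to_world"]);d=T[:3,:3]@np.array([(p[0]-c["cx"])/c["fx"],-(p[1]-c["cy"])/c["fy"],-1]);return T[:3,3],d
def plane(c,p,z):
    o,d=ray(c,p);return (o+d*(z-o[2])/d[2])
def tri(c1,p1,c2,p2):
    o1,d1=ray(c1,p1);o2,d2=ray(c2,p2)
    s=np.linalg.lstsq(np.c_[d1,-d2],o2-o1,rcond=None)[0]
    a,b=o1+s[0]*d1,o2+s[1]*d2;return (a+b)/2,np.linalg.norm(a-b)
def mask(im,lo,hi,roi):
    h=cv2.cvtColor(im,cv2.COLOR_RGB2HSV);m=cv2.inRange(h,lo,hi);r=np.zeros_like(m);x0,y0,x1,y1=roi;r[y0:y1,x0:x1]=m[y0:y1,x0:x1];return r
def cen(m):
    n,l,s,c=cv2.connectedComponentsWithStats(m)
    i=1+np.argmax(s[1:,4]);return c[i],s[i]
E
python3 - <<'E'
from h import *
t=cv2.imread("pics/top0.png")[:,:,::-1].copy();s=cv2.imread("pics/scene0.png")[:,:,::-1].copy()
ct,cs=manip.calibration("top"),manip.calibration("scene")
for nm,lo,hi in(("blue",(108,120,40),(130,255,255)),("yellow",(18,120,80),(32,255,255))):
    a,sa=cen(mask(t,lo,hi,(155,165,240,285)));b,sb=cen(mask(s,lo,hi,(320,175,385,275)))
    print(nm,a,sa,b,sb,tri(ct,a,cs,b), plane(ct,a,.095))
for nm,r in (("red",(0,130,90)),("green",(50,90,40))):
    hi=(8,255,255) if nm=="red" else (80,255,255)
    a,_=cen(mask(t,r,hi,(410,195,470,260)));print(nm,a,plane(ct,a,.05))
im=np.hstack([cv2.resize(t[165:285,155:240],None,fx=4.5,fy=4.5,interpolation=2),cv2.resize(t[190:280,400:480],None,fx=5,fy=6,interpolation=2)])
cv2.imwrite("pics/crop1.png",im[:,:,::-1])
E
```

```text
blue [179.33149171 244.45303867] [172 233  15  23 181] [360.6744186 193.7751938] [356 183  11  23 129] (array([0.49583456, 0.16348233, 0.08886671]), np.float64(0.0011401785775714097)) [0.49521269 0.16276738 0.095     ]
yellow [198.75842697 189.84269663] [192 179  15  23 178] [347.7734375 222.09375  ] [342 214  12  17 128] (array([0.58057318, 0.13502537, 0.10132408]), np.float64(0.0016395862607528429)) [0.58199141 0.13528412 0.095     ]
red [423.98529412 204.30882353] [ 0.56778285 -0.23602169  0.05      ]
green [455.55072464 204.47826087] [ 0.56757843 -0.28915095  0.05      ]
```

View pics/crop1.png

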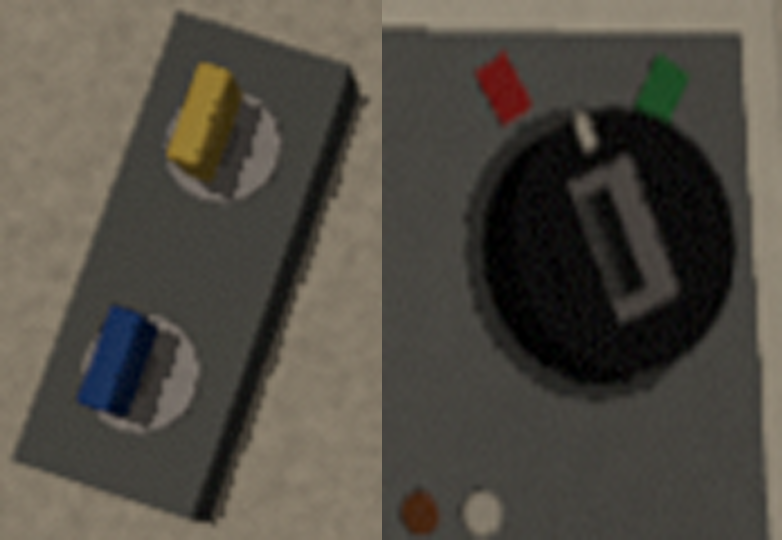

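```bash
cat >> h.py <<'E'
from scipy.spatial.transform import Rotation as Rn
def delta(p,phi):
    """shift cm (tool axes), rotvec deg from current state to TCP p with tool straight down, jaw yaw phi deg"""
    s=manip.state();q=np.array(s["tool_rot"]);R=Rn.from_quat(np.r_[q[1:],q[0]])
    a=np.radians(phi);T=Rn.from_matrix(np.array([[np.cos(a),np.sin(a),0],[np.sin(a),-np.cos(a),0],[0,0,-1]]))
    print("lin cm",np.round(R.inv().apply(np.array(p)-s["tool_pos"])*100,2),"rot",np.round((R.inv()*T).as_rotvec(degrees=True),1),"t",s["time"],"tcp",np.round(s["tool_pos"],4))
E
python3 - <<'E'
from h import *
c=manip.calibration("top")
L=lambda x,y:(155+(x+.5)/4.5-.5,165+(y+.5)/4.5-.5)
Q=lambda x,y:(400+(x-382+.5)/5-.5,190+(y+.5)/6-.5)
ang=lambda a,b:np.degrees(np.arctan2(*(b-a)[1::-1]))
r=[plane(c,L(*p),.045) for p in((15,460),(180,12),(350,68),(197,520))]
print(np.round(r,4),"axis",ang(r[0],r[1]),ang(r[3],r[2]),"ctr",np.mean(r,0))
k=[plane(c,L(*p),.105) for p in((118,305),(157,322),(127,417),(80,404))];print("bow?",np.round(np.mean(k,0),4))
f=[plane(c,L(*p),.049) for p in((140,372),(222,147))];print("flanges",np.round(f,4),ang(*f))
s=[plane(c,Q(*p),.082) for p in((568,182),(630,152),(680,292),(622,323))]
print("slot",np.mean(s,0),ang(s[3],s[0]),ang(s[2],s[1]),[np.linalg.norm(s[i]-s[i-1])for i in range(4)])
p=plane(c,Q(587,130),.082);print("ptr",ang(np.mean(s,0),p), "red/green",ang(np.mean(s,0),np.r_[.5678,-.236,0]),ang(np.mean(s,0),np.r_[.5676,-.2892,0]))
delta([.495,.163,.23],-110)
E
```

```text
[[0.4632 0.2072 0.045 ]
 [0.6327 0.1522 0.045 ]
 [0.6109 0.0871 0.045 ]
 [0.4415 0.1399 0.045 ]] axis -17.96243552903455 -17.298685389629345 ctr [0.53704424 0.14659395 0.045     ]
bow? [0.4934 0.1575 0.105 ]
flanges [[0.4951 0.1618 0.049 ]
 [0.5794 0.1341 0.049 ]] -18.170750394956126
slot [ 0.52159251 -0.26169333  0.082     ] 21.560157340785427 19.743166137751476 [np.float64(0.040495166347208345), np.float64(0.021953419191817827), np.float64(0.039891170947209495), np.float64(0.020700220452151377)]
ptr 19.72540036509855 red/green 29.07592082034751 -30.874092950879476
lin cm [-58.35 -51.95   2.34] rot [ 0.   0.1 42.7] t 0.1 tcp [ 0.2414 -0.5759  0.2522]
```

```bash
python3 -m pendant '{"linear":[[-2,-1.8,0],[-5,-4.5,0],[-8,-7.1,0],[-11,-9.8,0],[-14,-12.5,0],[-17,-15.1,0],[-20,-17.8,0],[-23,-20.5,0],[-26,-23.1,0],[-29,-25.8,0]],"rotation":[[0,0,4],[0,0,8],[0,0,12],[0,0,16],[0,0,20],[0,0,24],[0,0,28],[0,0,32],[0,0,36],[0,0,40]],"grip":[0,0,0,0,0,0,0,0,0,0]}'
python3 - <<'E'
from h import *
delta([.4945,.1615,.23],-108)
E
```

```text
time: 0.93
tool_pos: [0.3673, -0.2073, 0.2529]
tool_rot: [-0.0, -0.591, 0.806, 0.0]
contact_force: [1.0, 0.5, 0.2]
gripper_width: 0.998
lin cm [-39.    -1.04   2.29] rot [0.  0.  0.5] t 0.9333 tcp [ 0.3673 -0.2073  0.2529]
```

```bash
python3 -m pendant '{"linear":[[-4,-0.1,0.2],[-8,-0.2,0.5],[-12,-0.3,0.7],[-16,-0.4,0.9],[-20,-0.5,1.2],[-24,-0.6,1.4],[-28,-0.7,1.6],[-32,-0.8,1.9],[-36,-1,2.1],[-39,-1,2.3]],"rotation":[[0,0,0.5],[0,0,0.5],[0,0,0.5],[0,0,0.5],[0,0,0.5],[0,0,0.5],[0,0,0.5],[0,0,0.5],[0,0,0.5],[0,0,0.5]],"grip":[0,0,0,0,0,0,0,0,0,0]}'
python3 - <<'E'
from h import *
c=manip.calibration("wrist");im=manip.grab_frame("wrist")
cv2.imwrite("pics/w1.png",im[:,:,::-1])
a,sa=cen(mask(im,(108,120,40),(130,255,255),(0,0,560,420)));print(a,sa)
for z in(.087,.105):print(z,plane(c,a,z))
print(np.round(c["cam_to_world"],3),c["fx"],c["cx"],c["cy"])
delta([.4945,.1615,.09],-108)
E
```

```text
time: 1.77
tool_pos: [0.4928, 0.1631, 0.2297]
tool_rot: [-0.0, -0.59, 0.807, 0.0]
contact_force: [0.1, -0.1, 0.0]
gripper_width: 0.998
[279.16096579 205.20523139] [273 182  13  47 497]
0.087 [0.49416566 0.16101589 0.087     ]
0.105 [0.49899628 0.15953854 0.105     ]
[[-0.303  0.912  0.277  0.565]
 [-0.953 -0.29  -0.087  0.139]
 [ 0.001 -0.29   0.957  0.35 ]
 [ 0.     0.     0.     1.   ]] 300.8981015293535 278.45272812784185 211.5518452418909
lin cm [ 0.46 -0.29 13.92] rot [0.1 0.2 0.5] t 1.8167 tcp [0.4932 0.1663 0.2292]
```

View pics/w1.png

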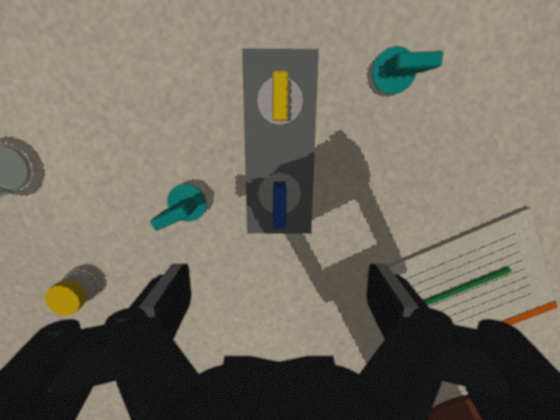

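Wrist view: blue bow at (279,205) aligned with the jaws' centre line; its pocket neighbour is yellow at (281,95), and the turquoise look-alikes are clear at (185,203) and (395,70). Approaching part-way, then re-reading.

```bash
python3 -m pendant '{"linear":[[0.4,-0.3,2],[0.4,-0.3,4],[0.4,-0.3,6],[0.4,-0.3,7],[0.4,-0.3,8],[0.4,-0.3,9],[0.4,-0.3,9],[0.4,-0.3,9],[0.4,-0.3,9],[0.4,-0.3,9]],"rotation":[[0,0,0.5],[0,0,0.5],[0,0,0.5],[0,0,0.5],[0,0,0.5],[0,0,0.5],[0,0,0.5],[0,0,0.5],[0,0,0.5],[0,0,0.5]],"grip":[0,0,0,0,0,0,0,0,0,0]}'
python3 - <<'E'
from h import *
c=manip.calibration("wrist");im=manip.grab_frame("wrist")
a,sa=cen(mask(im,(108,120,40),(130,255,255),(0,0,560,420)));print(a,sa)
for z in(.087,.095,.105):print(z,plane(c,a,z))
delta([.4943,.1613,.09],-108)
E
```

```text
time: 2.65
tool_pos: [0.4952, 0.1555, 0.1416]
tool_rot: [0.001, -0.586, 0.81, -0.0]
contact_force: [0.4, 0.2, -0.5]
gripper_width: 1.001
[268.38099467 250.37300178] [ 259  214   20   72 1126]
0.087 [0.49419323 0.16173152 0.087     ]
0.095 [0.49749825 0.16033425 0.095     ]
0.105 [0.50162952 0.15858767 0.105     ]
lin cm [-0.51  0.26  5.15] rot [-0.1  0.1 -0.3] t 2.7 tcp [0.4951 0.1556 0.1415]
```

```bash
python3 -m pendant '{"linear":[[-0.5,0.2,1],[-0.5,0.3,2],[-0.5,0.3,3],[-0.5,0.3,4],[-0.5,0.3,4.7],[-0.5,0.3,5.1],[-0.5,0.3,5.1],[-0.5,0.3,5.1],[-0.5,0.3,5.1],[-0.5,0.3,5.1]],"rotation":[[0,0,0],[0,0,0],[0,0,0],[0,0,0],[0,0,0],[0,0,0],[0,0,0],[0,0,0],[0,0,0],[0,0,0]],"grip":[0,0,0,0,0,0,0,0,0.5,1]}'
python3 -m pendant '{"linear":[[0,0,0],[0,0,0],[0,0,0],[0,0,0],[0,0,0],[0,0,0],[0,0,0],[0,0,0],[0,0,0],[0,0,0]],"rotation":[[0,0,0],[0,0,0],[0,0,0],[0,0,0],[0,0,0],[0,0,0],[0,0,0],[0,0,0],[0,0,0],[0,0,0]],"grip":[1,1,1,1,1,1,1,1,1,1]}'
python3 - <<'E'
from h import *
delta([.4943,.1613,.09],-108)
E
```

```text
time: 3.53
tool_pos: [0.4936, 0.1612, 0.09]
tool_rot: [0.001, -0.586, 0.81, -0.0]
contact_force: [-0.9, 0.1, -0.0]
gripper_width: 0.745
time: 4.37
tool_pos: [0.4932, 0.1612, 0.0895]
tool_rot: [0.0, -0.586, 0.81, -0.0]
contact_force: [-0.2, 1.3, 1.1]
gripper_width: 0.133
lin cm [-0.04 -0.1  -0.05] rot [-0.   0.  -0.3] t 4.3667 tcp [0.4932 0.1612 0.0895]
```

```bash
python3 -m pendant '{"linear":[[0,0,-1],[0,0,-2],[0,0,-3.5],[0,0,-5],[0,0,-6.5],[0,0,-8],[0,0,-9],[0,0,-10],[0,0,-10],[0,0,-10]],"rotation":[[0,0,0],[0,0,0],[0,0,0],[0,0,0],[0,0,0],[0,0,0],[0,0,0],[0,0,0],[0,0,0],[0,0,0]],"grip":[1,1,1,1,1,1,1,1,1,1]}'
python3 - <<'E'
from h import *
s=manip.grab_frame("scene");cv2.imwrite("pics/s2.png",s[100:300,250:510,::-1])
delta([.5216,-.2617,.19],-69.5)
E
```

```text
time: 5.2
tool_pos: [0.4933, 0.1612, 0.1898]
tool_rot: [0.0, -0.586, 0.81, -0.0]
contact_force: [0.6, 0.3, -1.0]
gripper_width: 0.131
lin cm [ 39.24 -15.99  -0.1 ] rot [  0.   -0.  -38.8] t 5.25 tcp [0.4928 0.1611 0.1889]
```

View pics/s2.png

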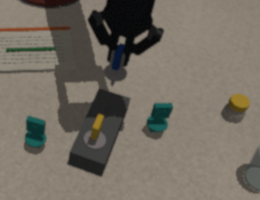

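The crop shows the blue key hanging upright in the gripper (115,60), with yellow still in the rack (97,127). Next I carry it over to the switch.

```bash
python3 -m pendant '{"linear":[[2,-0.8,0],[5.6,-2.3,0],[9.2,-3.8,0],[12.8,-5.2,0],[16.4,-6.7,0],[20,-8.2,0],[23.6,-9.6,0],[27.2,-11.1,0],[30.8,-12.6,0],[34,-13.9,0]],"rotation":[[0,0,-3],[0,0,-7],[0,0,-11],[0,0,-15],[0,0,-19],[0,0,-23],[0,0,-27],[0,0,-31],[0,0,-35],[0,0,-38.8]],"grip":[1,1,1,1,1,1,1,1,1,1]}'
python3 - <<'E'
from h import *
delta([.5216,-.2617,.19],-69.5)
E
```

```text
time: 6.08
tool_pos: [0.5176, -0.2073, 0.1878]
tool_rot: [0.0, 0.823, -0.569, -0.001]
contact_force: [0.1, -0.3, -1.2]
gripper_width: 0.131
lin cm [ 5.23  1.54 -0.23] rot [0.1 0.1 0.2] t 6.0833 tcp [ 0.5176 -0.2073  0.1878]
```

```bash
python3 -m pendant '{"linear":[[2,0.6,0],[4,1.2,0],[5.2,1.5,0],[5.2,1.5,0],[5.2,1.5,0],[5.2,1.5,0],[5.2,1.5,0],[5.2,1.5,0],[5.2,1.5,0],[5.2,1.5,0]],"rotation":[[0,0,0],[0,0,0],[0,0,0],[0,0,0],[0,0,0],[0,0,0],[0,0,0],[0,0,0],[0,0,0],[0,0,0]],"grip":[1,1,1,1,1,1,1,1,1,1]}'
python3 - <<'E'
from h import *
delta([.5216,-.2617,.19],-69.5)
c=manip.calibration("wrist");w=manip.grab_frame("wrist");t=manip.grab_frame("top");s=manip.grab_frame("scene")
cv2.imwrite("pics/w3.png",w[:,:,::-1]);cv2.imwrite("pics/t3.png",t[:,:,::-1]);cv2.imwrite("pics/s3.png",s[:,:,::-1])
np.save("cw.npy",c["cam_to_world"])
im=np.hstack([cv2.resize(w[100:400,130:430],(400,400)),cv2.resize(s[120:260,90:230],(400,400),interpolation=2)])
cv2.imwrite("pics/c3.png",im[:,:,::-1])
E
```

```text
time: 6.92
tool_pos: [0.5228, -0.2586, 0.1894]
tool_rot: [-0.0, 0.822, -0.569, 0.0]
contact_force: [0.0, 1.3, -0.4]
gripper_width: 0.135
lin cm [ 0.25  0.22 -0.06] rot [-0.  -0.   0.1] t 6.9167 tcp [ 0.5228 -0.2586  0.1894]
```

View pics/c3.png

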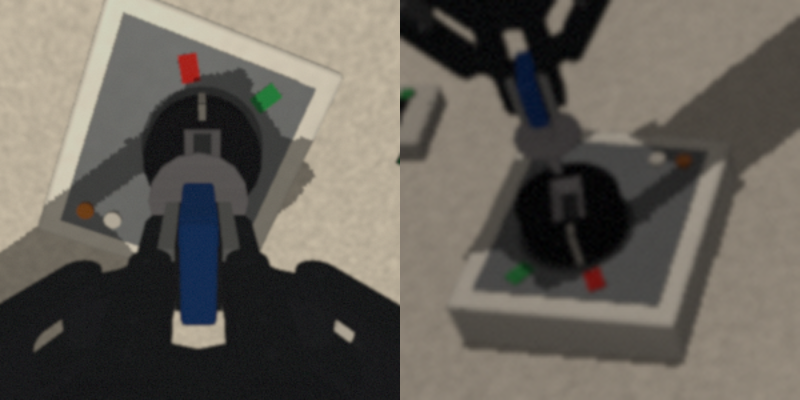

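Run:
```python
from h import *
cs=manip.calibration("scene");print("scene slot",plane(cs,(149.9,190.0),.082))
c=manip.calibration("wrist");k=.75
for n,p in dict(slotfar=(202.5,130),ptr=(202,105),bowtopfar=(200,184)).items():
    print(n,plane(c,(130+p[0]*k,100+p[1]*k),.082 if n[0]!='b' else .2045))
a,b=[plane(c,(130+p[0]*k,100+p[1]*k),.082) for p in((202,97),(203,155))]
print("line ang",np.degrees(np.arctan2(*(a-b)[1::-1])))
# expected perpendicular offset of slot line from the TCP along jaw axis
s=manip.state();q=s["tool_rot"];R=Rn.from_quat(np.r_[q[1:],q[0]]);print("slot line in tool",R.inv().apply(a-s["tool_pos"]),R.inv().apply(b-s["tool_pos"]))
delta([.5216,-.2617,.19],-69.5)
```

```text
scene slot [ 0.52344271 -0.25592056  0.082     ]
slotfar [ 0.54042542 -0.25719943  0.082     ]
ptr [ 0.55415193 -0.25168758  0.082     ]
bowtopfar [ 0.55401235 -0.24977876  0.2045    ]
line ang 21.727353904760196
slot line in tool [ 0.00414754 -0.03659362  0.10740944] [ 0.00486045 -0.00183781  0.10740664]
lin cm [ 0.21  0.2  -0.06] rot [-0.  -0.   0.1] t 7.0667 tcp [ 0.5227 -0.259   0.1894]
```

Run:
```python
from h import *
cs=manip.calibration("scene");ct=manip.calibration("top")
f=plane(cs,(141.45,167.95),.147);print("flange by scene",f,"TCP",manip.state()["tool_pos"])
for n,c,box,f0 in(("scene",cs,(125,172,178,220),"scene0"),("top",ct,(415,200,475,262),"top0")):
    g=cv2.cvtColor(cv2.imread(f"pics/{f0}.png"),cv2.COLOR_BGR2GRAY)
    x0,y0,x1,y1=box;G=cv2.resize(g[y0:y1,x0:x1],None,fx=8,fy=8,interpolation=2)
    d=(G<38).astype(np.uint8)*255
    cnts=cv2.findContours(d,cv2.RETR_EXTERNAL,cv2.CHAIN_APPROX_NONE)[0]
    m=max(cnts,key=cv2.contourArea);H=cv2.convexHull(m);e=cv2.fitEllipse(H);print(n,"dark ellipse",e[0][0]/8+x0-.44,e[0][1]/8+y0-.44,np.array(e[1])/8)
    inside=np.zeros_like(G);cv2.ellipse(inside,(e[0],(e[1][0]*.93,e[1][1]*.93),e[2]),255,-1)
    r=((G>=45)&(inside>0)).astype(np.uint8)*255
    for k in cv2.findContours(r,cv2.RETR_EXTERNAL,cv2.CHAIN_APPROX_NONE)[0]:
        if cv2.contourArea(k)>1500:
            q=cv2.minAreaRect(k);p=(q[0][0]/8+x0-.44,q[0][1]/8+y0-.44);print("  ring",p,np.array(q[1])/8,q[2],plane(c,p,.082))
```

```text
flange by scene [ 0.52697109 -0.25582598  0.147     ] TCP [ 0.52273926 -0.25900993  0.18940611]
scene dark ellipse 149.91947799682617 195.29887062072754 [37.43458176 41.23408127]
  ring (150.1387868499756, 204.94115310668946) [15.2912693   3.72269917] 78.94358825683594 [ 0.56159366 -0.24394581  0.082     ]
  ring (148.06207710266114, 188.93839317321778) [15.33662224 10.97048855] 85.10090637207031 [ 0.5210219  -0.26038823  0.082     ]
top dark ellipse 443.5110498046875 231.12186866760254 [48.83032227 52.92905045]
  ring (447.9983659362793, 229.13919311523438) [25.98784637 13.19414616] 65.90557098388672 [ 0.52148146 -0.26139131  0.082     ]
```

```bash
python3 -m pendant '{"linear":[[0.2,0.2,0],[0.25,0.3,1],[0.25,0.3,2],[0.25,0.3,3],[0.25,0.3,3.4],[0.25,0.3,3.7],[0.25,0.3,4],[0.25,0.3,4.3],[0.25,0.3,4.6],[0.25,0.3,4.6]],"rotation":[[0,0,-0.5],[0,0,-0.5],[0,0,-0.5],[0,0,-0.5],[0,0,-0.5],[0,0,-0.5],[0,0,-0.5],[0,0,-0.5],[0,0,-0.5],[0,0,-0.5]],"grip":[1,1,1,1,1,1,1,1,1,1]}'
python3 - <<'E'
from h import *
delta([.5214,-.2616,.1265],-69.5);s=manip.state();print(s["contact_force"],s["ft_torque"])
E
```

```text
time: 7.9
tool_pos: [0.5206, -0.2625, 0.1428]
tool_rot: [0.0, 0.824, -0.566, -0.0]
contact_force: [-0.4, -0.7, -0.5]
gripper_width: 0.13
lin cm [-0.05 -0.11  1.63] rot [0.  0.  0.5] t 7.9 tcp [ 0.5206 -0.2625  0.1428]
[-0.40389063 -0.71567714 -0.53409667] [-0.01155514  0.03349812 -0.00861506]
```

```bash
python3 -m pendant '{"linear":[[0,0,0.2],[0,0,0.4],[0,0,0.6],[0,0,0.8],[0,0,1.0],[0,0,1.2],[0,0,1.35],[0,0,1.5],[0,0,1.6],[0,0,1.65]],"rotation":[[0,0,0],[0,0,0],[0,0,0],[0,0,0],[0,0,0],[0,0,0],[0,0,0],[0,0,0],[0,0,0],[0,0,0]],"grip":[1,1,1,1,1,1,1,1,1,1]}'
python3 - <<'E'
from h import *
delta([.5214,-.2616,.1265],-69.5);s=manip.state();print(s["contact_force"],s["ft_torque"])
E
```

```text
time: 8.73
tool_pos: [0.5207, -0.2626, 0.1266]
tool_rot: [-0.0, 0.824, -0.566, -0.0]
contact_force: [0.0, 0.4, 0.3]
gripper_width: 0.132
lin cm [-0.07 -0.1   0.01] rot [0.  0.  0.5] t 8.7333 tcp [ 0.5207 -0.2626  0.1266]
[0.04207618 0.44735646 0.30977742] [-0.0042291  -0.009536   -0.05329101]
```

```bash
python3 -m pendant '{"linear":[[0,0,0.03],[0,0,0.06],[0,0,0.09],[0,0,0.12],[0,0,0.15],[0,0,0.18],[0,0,0.2],[0,0,0.2],[0,0,0.2],[0,0,0.2]],"rotation":[[0,0,0],[0,0,0],[0,0,0],[0,0,0],[0,0,0],[0,0,0],[0,0,0],[0,0,0],[0,0,0],[0,0,0]],"grip":[1,1,1,1,1,1,1,1,1,1]}'
python3 - <<'E'
from h import *
delta([.5214,-.2616,.1265],-69.5);s=manip.state();print(s["contact_force"],s["ft_torque"])
E
```

```text
time: 9.57
tool_pos: [0.5208, -0.2626, 0.1264]
tool_rot: [0.0, 0.824, -0.566, -0.0]
contact_force: [-5.1, 2.3, 8.0]
gripper_width: 0.127
lin cm [-0.07 -0.09 -0.01] rot [0.  0.  0.5] t 9.5667 tcp [ 0.5208 -0.2626  0.1264]
[-5.09352652  2.29168212  7.95660181] [ 0.46383679  0.83640001 -0.00276057]
```

Contact at exactly the home height, 8 N. Now I turn clockwise (positive about tool z).

```bash
python3 -m pendant '{"linear":[[0,0,-0.12],[0,0,-0.12],[0,0,-0.12],[0,0,-0.12],[0,0,-0.12],[0,0,-0.12],[0,0,-0.12],[0,0,-0.12],[0,0,-0.12],[0,0,-0.12]],"rotation":[[0,0,3],[0,0,8],[0,0,13],[0,0,18],[0,0,23],[0,0,28],[0,0,33],[0,0,38],[0,0,43],[0,0,48]],"grip":[1,1,1,1,1,1,1,1,1,1]}'
python3 - <<'E'
from h import *
delta([.5214,-.2616,.1265],-135);s=manip.state();print(s["contact_force"],s["ft_torque"],s["joint_pos"])
E
```

```text
time: 10.4
tool_pos: [0.5213, -0.2622, 0.1265]
tool_rot: [0.001, -0.521, 0.854, -0.0]
contact_force: [-0.4, 2.6, 2.6]
gripper_width: 0.127
lin cm [-0.06  0.02  0.  ] rot [-0.   0.1 17.8] t 10.4 tcp [ 0.5213 -0.2622  0.1265]
[-0.44922087  2.60972988  2.55548653] [ 0.42452711 -0.00759742  0.07505771] [-5.94121278e-01  6.59336720e-02  1.81897454e+00  1.40553332e-03
  1.25583499e+00  1.45089798e+00]
```

```bash
python3 -m pendant '{"linear":[[0,0,0],[0,0,0],[0,0,0],[0,0,0],[0,0,0],[0,0,0],[0,0,0],[0,0,0],[0,0,0],[0,0,0]],"rotation":[[0,0,2],[0,0,4],[0,0,6],[0,0,8],[0,0,10],[0,0,12],[0,0,14],[0,0,16],[0,0,16],[0,0,16]],"grip":[1,1,1,1,1,1,1,1,1,1]}'
python3 - <<'E'
from h import *
delta([.5214,-.2616,.1265],-135);s=manip.state();print(s["contact_force"],s["ft_torque"],s["joint_pos"][5])
w=manip.grab_frame("wrist");s=manip.grab_frame("scene");t=manip.grab_frame("top")
im=np.hstack([cv2.resize(w[100:400,130:430],(400,400)),cv2.resize(s[120:260,90:230],(400,400),interpolation=2)])
cv2.imwrite("pics/c4.png",im[:,:,::-1])
E
```

```text
time: 11.23
tool_pos: [0.5212, -0.2624, 0.1265]
tool_rot: [0.001, -0.399, 0.917, -0.0]
contact_force: [-0.4, 3.5, 2.8]
gripper_width: 0.131
lin cm [-0.07  0.04 -0.  ] rot [-0.   0.1  2.1] t 11.2333 tcp [ 0.5212 -0.2624  0.1265]
[-0.42517643  3.45988577  2.78415306] [ 5.15730678e-01  4.33511744e-02 -2.59284275e-04] 1.7252080022224836
```

View pics/c4.png

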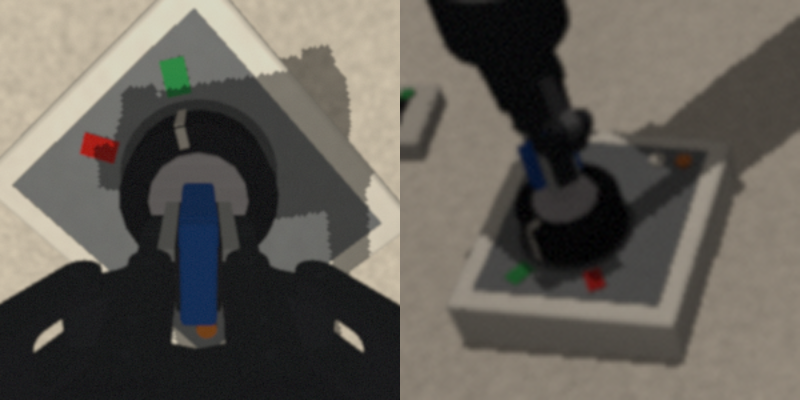

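The pointer (181,130 in the left crop) now points at about the green mark (175,75), and the flange is on the turret. The torque shows no clear stop yet, so I turn on in small steps.

```bash
python3 -m pendant '{"linear":[[0,0,0],[0,0,0],[0,0,0],[0,0,0],[0,0,0],[0,0,0],[0,0,0],[0,0,0],[0,0,0],[0,0,0]],"rotation":[[0,0,0.5],[0,0,1],[0,0,1.5],[0,0,2],[0,0,2.5],[0,0,3],[0,0,3.5],[0,0,4],[0,0,4],[0,0,4]],"grip":[1,1,1,1,1,1,1,1,1,1]}'
python3 - <<'E'
from h import *
delta([.5214,-.2616,.1265],-135);s=manip.state();print(s["contact_force"],s["ft_torque"],s["joint_pos"][5])
E
```

```text
time: 12.22
tool_pos: [0.5213, -0.2624, 0.1265]
tool_rot: [0.001, -0.367, 0.93, -0.0]
contact_force: [2.2, 5.1, 4.6]
gripper_width: 0.136
lin cm [-0.07  0.05 -0.  ] rot [-0.   0.1 -1.9] t 12.2167 tcp [ 0.5213 -0.2624  0.1265]
[2.16311112 5.11729106 4.64267217] [ 0.87614716 -0.38660133  0.37707831] 1.7954957503696243
```

```bash
python3 -m pendant '{"linear":[[0,0,0],[0,0,0],[0,0,0],[0,0,-0.05],[0,0,-0.05],[0,0,-0.05],[0,0,-0.05],[0,0,-0.05],[0,0,-0.05],[0,0,-0.05]],"rotation":[[0,0,1],[0,0,2],[0,0,2],[0,0,-1],[0,0,-3],[0,0,-3],[0,0,-3],[0,0,-3],[0,0,-3],[0,0,-3]],"grip":[1,1,1,1,1,1,0.8,0.5,0.2,0]}'
python3 -m pendant '{"linear":[[0,0,0],[0,0,0],[0,0,0],[0,0,-1],[0,0,-3],[0,0,-6],[0,0,-9],[0,0,-12],[0,0,-14],[0,0,-14]],"rotation":[[0,0,0],[0,0,0],[0,0,0],[0,0,0],[0,0,0],[0,0,0],[0,0,0],[0,0,0],[0,0,0],[0,0,0]],"grip":[0,0,0,0,0,0,0,0,0,0]}'
python3 -m pendant '{"linear":[[0,1,0],[0,3,0],[0,6,0],[0,9,0],[0,12,0],[0,14,0],[0,14,0],[0,14,0],[0,14,0],[0,14,0]],"rotation":[[0,0,0],[0,0,0],[0,0,0],[0,0,0],[0,0,0],[0,0,0],[0,0,0],[0,0,0],[0,0,0],[0,0,0]],"grip":[0,0,0,0,0,0,0,0,0,0]}'
python3 - <<'E'
from h import *
t=manip.grab_frame("top");s=manip.grab_frame("scene");cv2.imwrite("pics/t5.png",t[:,:,::-1]);cv2.imwrite("pics/s5.png",s[:,:,::-1])
im=np.hstack([cv2.resize(t[180:300,380:500],(400,400),interpolation=2),cv2.resize(s[120:260,90:230],(400,400),interpolation=2)])
cv2.imwrite("pics/c5.png",im[:,:,::-1])
E
```

```text
time: 13.05
tool_pos: [0.5201, -0.2629, 0.1258]
tool_rot: [-0.001, -0.391, 0.921, 0.0]
contact_force: [0.4, -1.0, -0.2]
gripper_width: 0.613
time: 13.88
tool_pos: [0.523, -0.264, 0.2742]
tool_rot: [0.003, -0.391, 0.92, -0.005]
contact_force: [-0.1, -1.1, 0.7]
gripper_width: 0.999
time: 14.72
tool_pos: [0.4201, -0.1657, 0.2658]
tool_rot: [-0.0, -0.391, 0.92, 0.0]
contact_force: [0.5, -0.1, -1.0]
gripper_width: 1.001
```

View pics/c5.png

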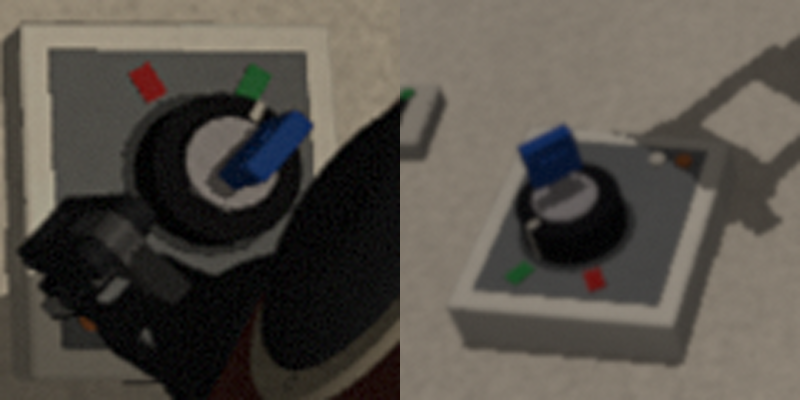

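Run:
```python
from h import *
ct=manip.calibration("top");cs=manip.calibration("scene");C=np.r_[.5214,-.2616,.082]
ang=lambda b:np.degrees(np.arctan2(b[1]-C[1],b[0]-C[0]))
for p in((257,111),(254,118),(262,102)):
    b=plane(ct,(380+(p[0]+.5)*.3-.5,180+(p[1]+.5)*.3-.5),.082);print(b,ang(b))
for p in((533,240),(530,226),(537,254)):
    b=plane(cs,(90+(p[0]-400+.5)*.35-.5,120+(p[1]+.5)*.35-.5),.082);print("s",b,ang(b))
for f in("t5",):
    t=cv2.imread(f"pics/{f}.png")[:,:,::-1].copy()
    for nm,lo,hi in(("g",(50,90,40),(80,255,255)),("r",(0,130,90),(8,255,255))):
        a,_=cen(mask(t,lo,hi,(410,195,470,225)));b=plane(ct,a,.05);print(nm,b,ang(b))
```

```text
[ 0.54767821 -0.2771365   0.082     ] -30.592908762528808
[ 0.54426191 -0.27546048  0.082     ] -31.227145203246717
[ 0.55207968 -0.2798469   0.082     ] -30.742281844072256
s [ 0.56120981 -0.27151985  0.082     ] -13.99206721144636
s [ 0.54911753 -0.27751803  0.082     ] -29.86852885441811
s [ 0.57300516 -0.2649719   0.082     ] -3.738411929244271
g [ 0.56762779 -0.28900783  0.05      ] -30.663125492403644
r [ 0.56784888 -0.23607283  0.05      ] 28.79211580366778
```

Run:
```python
from h import *
ct,cs=manip.calibration("top"),manip.calibration("scene")
t=cv2.imread("pics/t5.png")[:,:,::-1].copy();s=cv2.imread("pics/s5.png")[:,:,::-1].copy()
for nm,lo,hi,r1,r2 in(("blue",(108,120,40),(130,255,255),(420,195,480,260),(115,150,165,200)),("yellow",(18,120,80),(32,255,255),(155,165,240,285),(320,175,385,275))):
    print(nm,tri(ct,cen(mask(t,lo,hi,r1))[0],cs,cen(mask(s,lo,hi,r2))[0]))
manip.job_done()
```

```text
blue (array([ 0.52372381, -0.26310555,  0.12603667]), np.float64(0.005557615953073735))
yellow (array([0.58043305, 0.13496143, 0.10104744]), np.float64(0.0017968640019694296))
the job is handed in; nothing more can be done
```

I took the blue key from the rack, pushed it fully home in the switch, turned it clockwise to the stop and left it there. I then handed the job in at about 15 s of the 40 s allowed. The arm is clear of everything, and no verdict is reported.

- **Seating:** contact came with the tool at 0.1264 m, against 0.1265 m expected for fully home, at 8 N. The final two-view height of the bow is 0.126 m against 0.124 m expected. The two rays miss each other by 5.6 mm, so this height is only a rough check, but the flange also looks flat on the turret in the pictures.
- **Switch at on:** in the top view the pointer is at about -30.8° and the green mark at -30.7°. The turning torque also rose to about 0.38 N m, so the switch was against its stop.
- **Check that disagreed:** the scene view gave pointer angles between -30° and -4°. I put this down to the white line running down the side of the turret, and relied on the top view.
- **Yellow key:** it is still in the rack, and its measured position changed by less than 0.5 mm.

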